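# Put a glass sample vial on the laboratory balance, gently

## Robot

A 7-joint arm with a two-finger parallel gripper is mounted at the origin on a cart in front of the work surface, level with it; the furniture and walls round the work are solid. World frame = base frame: x ahead of the robot, y to its left, z up, the work surface at z = 0. Lengths are in m, angles in rad, forces in N, time in s.
With the tool pointing down it reaches from about 0.425 to 0.925 m from the base axis. Payload 6.8 kg.
Tool frame: the origin (TCP) lies at the very end of the fingers, on their centre line; the grasp point (between the pads) lies 19 mm behind it; z points along the fingers, y is the direction in which the jaws open and shut (so a half turn about z gives the same grasp; the last joint's range is limited). The gripper opens to 85 mm and grips with 20 to 120 N. Pads are 22 mm wide; open, the fingers measure 114 mm over their backs; the gripper's body (76 mm by 85 mm) begins 54 mm behind the grasp point. The pads swing forward as they close: fully open they stand 13 mm farther back than shut.
Start: joints at [1.13, 0.477, 0.022, 1.555, -0.011, 1.109, -0.083], TCP at [0.221, -0.638, 0.231] pointing down, gripper open.
Joint ranges: [-2.96, 2.96], [-0.34, 2.1], [-1.41, 1.46], [0.24, 2.44], [-1.37, 4.51], [0.17, 1.92], [-2.96, 2.96]. Speed limits (rad/s): [2.39, 2.39, 3.14, 3.14, 3.14, 3.14, 3.14].

## Interface

Orientations are given as a rotation vector (axis times angle).
In Python, from bench import monitor, viewer, job gives the robot as it stands. The module is installed in compiled form; this text tells all that it offers.
- The arm moves only by the tool drive_tool, never from a script. Its argument "commands" is a list of rows, each an object with "linear": the shift along the tool's x, y, z in m, a list of three; "dr": the turn, a rotation vector about the tool's x, y, z in degrees, a list of three; "jaw": the closure, from 0 (fully open) to 1 (shut). A call has 1 to 8 rows; each row shifts and turns the pose as measured when the row begins, along the tool's axes as they then stand; what a row does not reach is not made up. A row lasts 1/8 s, in which the tool goes at most 62.5 mm and 10.7 degrees, less where a joint would pass 70% of its speed; a pose out of reach is approached as far as the arm can. A call is refused whole if a number of a shift passes 0.0625 or a number of a turn 10.7, either way. A call with a gripper value outside its range is refused whole. The fingers move at their own pace and stop on an object; "force" is the grip in N (left out, the last holds). Time passes only in rows, so rows that do not move let the fingers close. It gives the time, the measured TCP pose, the force and the opening at its end, in the units of the state.
- monitor.get_obs(): the state, without advancing time (a new reading comes with each control period).
- viewer.grab_frame(name): name is "scene" or "top"; returns the picture (420x560x3 uint8, red, green, blue); there is no depth.
- viewer.calibration(name): a dict with "K" (3x3 intrinsics, pixels), "k1" (the pictures are not rectified: a ray, as slopes to the right and down, at radius r is drawn at 1 + k1 r^2 times it, then the intrinsics apply), "R" (3x3) and "t" (3): a world point X has camera coordinates R X + t. Camera axes: x right, y down, z forward; pixel columns grow to the right and rows downward; lengths in m; the calibration is good to about 2 mm. A picture is of the moment at which its call begins. calibration takes no time and is no camera call.
- job.hand_in(): hands the job in, once; it reports no verdict.
The state is a dict: "clock": time; "joints": joint angles; "qvel": joint speeds; "tau": joint torques, N m; "tcp_pos": TCP position; "orientation": TCP orientation; "contact_force": force on the tool from outside, world axes, zero at the start; "moment": the same for the moment, N m; "grip_width": finger opening in m.
Only numpy, scipy, OpenCV 4.12 (cv2) and the standard library are available. Lean on these libraries where they do the work, as an engineer would, in place of code of your own. Each camera call takes 0.05 s, during which the arm holds its last target.

## Task

Put the small glass sample vial, the smallest of the three screw-cap containers beside the balance, upright on the middle of the balance's round pan so that it can be weighed, and let go of it there. The thin glass must not be gripped with more than 40 N, and the pan must never be pressed with more than 8 N; do not drop the vial, and do not disturb the two bottles.

Things in the scene. Friction and masses are not known exactly. Their poses are not given: they have to be found in the camera images.
- vial_centre (a point): Centre (26 mm above the underside) of the glass sample vial: a loose upright cylinder 23 mm in diameter, 52 mm tall, 25 to 55 g, translucent white body 40 mm high, above it a ribbed black screw cap 12 mm high. It stands on the worktop (z = 0); z points up through the cap. Fragile: grip it with no more than 40 N (force of each finger).
- pan_centre (a point): Middle of the upper face of the balance's pan: a flat bare steel disc 96 mm wide, 70 mm above the worktop, on a white balance (160 mm wide, 200 deep, housing 56 high) fixed to the worktop. x points to the balance's back, y to its left, z up. The pan gives straight down on a soft spring, 0.8 N/mm, up to 8 mm, then a hard stop; at most 8 N on it. Under the vial it sinks about 0.5 mm.
- dropper_bottle: Bystander: plain white screw-cap bottle, 36 mm in diameter, 76 mm tall, orange cap; loose. Origin at the centre of its underside, z up.
- reagent_bottle: Bystander: screw-cap bottle, 56 mm in diameter, 106 mm tall, blue cap; loose. Origin at the centre of its underside, z up.
Things that resemble listed ones, but are neither listed nor needed, are in the scene too. Leave any green or turquoise look-alike of the part that bears vial_centre alone.

How it is judged:
By the outcome, as a careful person would: the job done as asked, in the order asked, and still so for the second after the job is handed in, with the robot touching nothing.
It also fails if it takes over 40 s, if anything falls off the work surface, if the arm or the gripper's body presses on something with over 40 N, if the wrist force passes 120 N, or if a joint passes its speed limit or range.

## Working session

There is one attempt and no reset: what is moved stays moved. The work goes in short steps, Python scripts to look and compute and a tool call to move; the robot and the scene stay as the last step left them, time stands still between calls to the robot, and variables do not carry over. Pictures are saved under pics/ and viewed, and the job is handed in when it is done.

Besides the shell and the picture viewer there is one more tool, called as name(argument=value, ...) on one line, values as JSON. drive_tool: Moves the arm, as the interface text tells. Its arguments: {"type":"object","properties":{"commands":{"type":"array"},"force":{"type":"number"}},"required":["commands"]}

```bash
mkdir -p pics
python3 - <<'E'
from bench import monitor, viewer
import cv2
o=monitor.get_obs()
for k,v in o.items(): print(k,v)
for n in("scene","top"):
    print(n,viewer.calibration(n))
    cv2.imwrite(f"pics/{n}0.png",viewer.grab_frame(n)[:,:,::-1])
E
```

```text
clock 0.0
joints [ 1.12991337  0.4778029   0.02237661  1.55646724 -0.01150597  1.10929608
 -0.08306642]
qvel [-2.06325592e-04  3.51836502e-05  1.57865829e-03 -1.86208730e-03
 -1.04434715e-03  1.55866342e-03 -1.71879893e-04]
tau [-8.50591005e-04 -5.96467602e+01  1.60715651e+00 -2.81198841e+01
  1.23611200e-02  9.38104960e-03  4.09365998e-05]
tcp_pos [ 0.22027464 -0.63741301  0.23031789]
orientation [-3.09643439e+00 -5.20059566e-01  7.08950375e-04]
contact_force [-0.81121318 -0.2995112   0.90825516]
moment [0.01521079 0.05061593 0.02440393]
grip_width 0.08526008592588637
scene {'K': array([[428.58419857,   0.        , 281.4534713 ],
       [  0.        , 428.58419857, 213.97445717],
       [  0.        ,   0.        ,   1.        ]]), 'k1': -0.032992090488260434, 'R': array([[-0.81842788, -0.57460634,  0.00183199],
       [-0.43519228,  0.61776836, -0.65495796],
       [ 0.37521125, -0.53683312, -0.7556631 ]]), 't': array([0.31951626, 0.31156887, 0.82682945])}
top {'K': array([[396.69031881,   0.        , 284.20437933],
       [  0.        , 396.69031881, 206.00595179],
       [  0.        ,   0.        ,   1.        ]]), 'k1': -0.10160930285277732, 'R': array([[ 0.01398515, -0.99974852, -0.01753036],
       [-0.98121599, -0.0103481 , -0.19263461],
       [ 0.19240476,  0.01989509, -0.98111396]]), 't': array([-0.09558949,  0.48946056,  0.99978287])}
```

View pics/scene0.png

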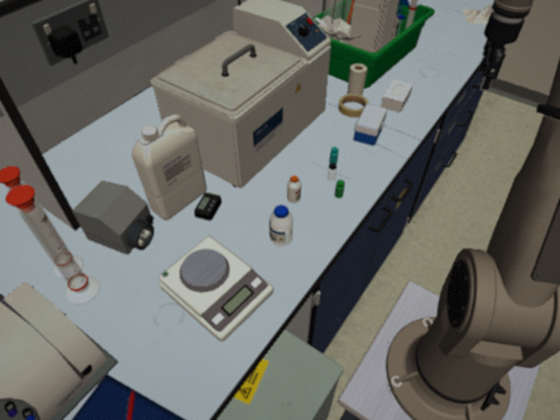

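View pics/top0.png

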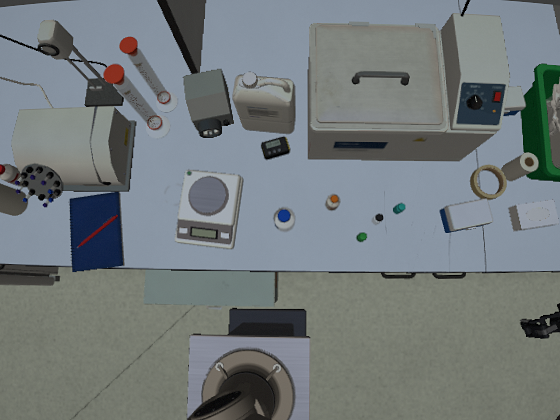

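Run:
```python
import cv2,numpy as np
a=cv2.imread("pics/scene0.png")[140:250,260:370]
b=cv2.imread("pics/top0.png")[180:260,320:420]
cv2.imwrite("pics/c1.png",cv2.resize(a,(550,550),interpolation=cv2.INTER_CUBIC))
cv2.imwrite("pics/c2.png",cv2.resize(b,(750,600),interpolation=cv2.INTER_CUBIC))
c=cv2.imread("pics/top0.png")[160:260,160:300]
cv2.imwrite("pics/c3.png",cv2.resize(c,(770,550),interpolation=cv2.INTER_CUBIC))
c=cv2.imread("pics/scene0.png")[230:340,150:280]
cv2.imwrite("pics/c4.png",cv2.resize(c,(650,550),interpolation=cv2.INTER_CUBIC))
```

```text
(no output)
```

View pics/c1.png

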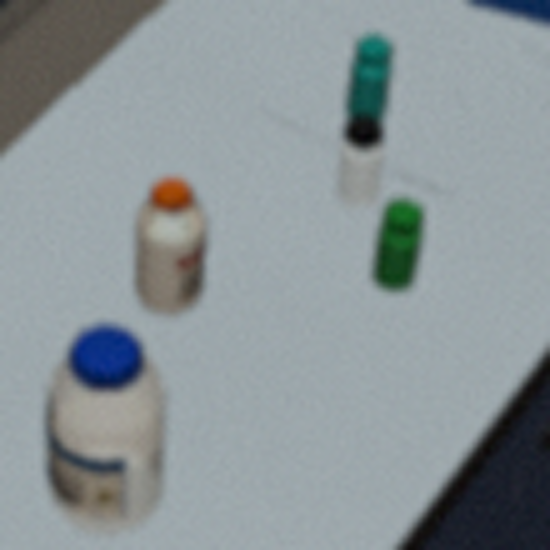

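View pics/c2.png

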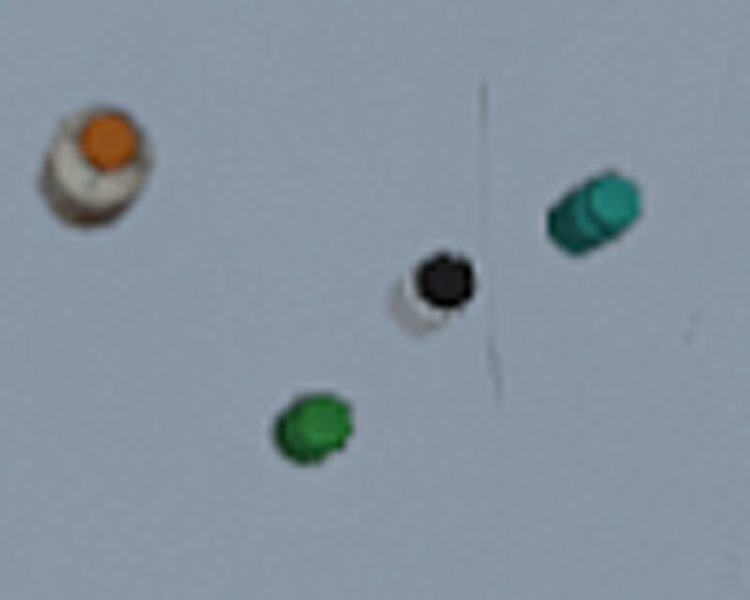

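View pics/c3.png

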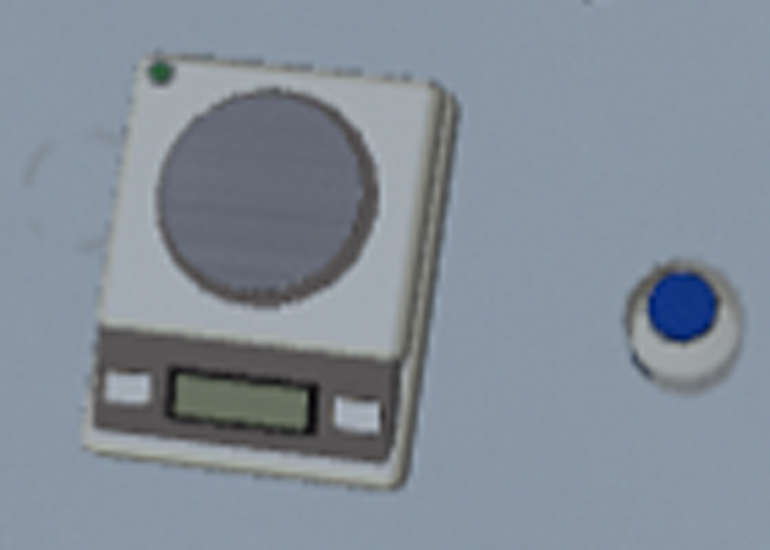

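View pics/c4.png

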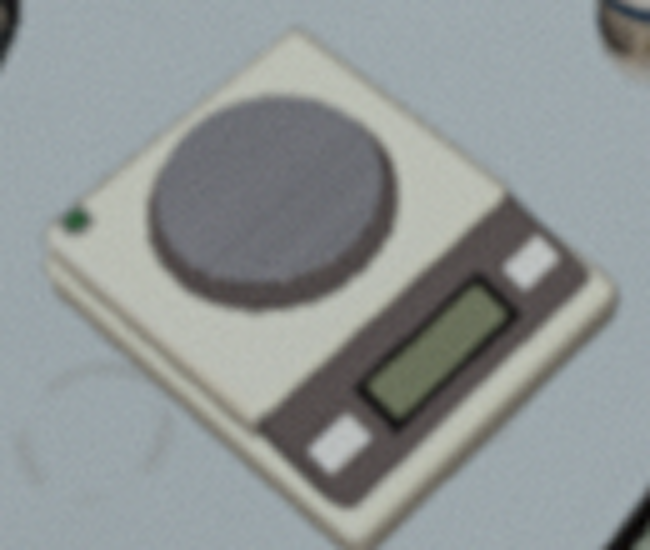

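```bash
cat > h.py <<'E'
import numpy as np,cv2
from bench import viewer
def px(c,s,off): return (np.array(c)+.5)/s-.5+np.array(off)
def ray(n,p):
    c=viewer.calibration(n);K=c["K"];d=np.array([(p[0]-K[0,2])/K[0,0],(p[1]-K[1,2])/K[1,1]])
    q=d.copy()
    for _ in range(20): q=d/(1+c["k1"]*(q@q))
    return -c["R"].T@c["t"], c["R"].T@np.array([*q,1])
def atz(n,p,z):
    o,d=ray(n,p);return o+d*(z-o[2])/d[2]
def proj(n,X):
    c=viewer.calibration(n);X=np.atleast_2d(X)@c["R"].T+c["t"];q=X[:,:2]/X[:,2:]
    q=q*(1+c["k1"]*(q**2).sum(1,keepdims=True));return q@c["K"][:2,:2].T+c["K"][:2,2]
E
python3 - <<'E'
from h import *
S=lambda c:px(c,5,(260,140));T=lambda c:px(c,7.5,(320,180))
print("vial top",atz("top",T((446,281)),.052),atz("scene",S((365,126)),.052))
print("vial base T",atz("top",T((421,305)),.0), "scene",atz("scene",S((359,192)),0))
print("green",atz("top",T((322,420)),.052),atz("scene",S((404,210)),.052))
print("turq",atz("top",T((613,201)),.052),atz("scene",S((374,45)),.052))
print("orange",atz("top",T((109,140)),.076),atz("scene",S((172,186)),.076))
print("pan",atz("top",px((260,196),5.5,(160,160)),.07),atz("scene",px((272,188),5,(150,230)),.07))
print("blue",atz("top",px((683,306),5.5,(160,160)),.106))
# balance edges
for c in [(150,55),(435,80),(85,448),(390,487)]: print(atz("top",px(c,5.5,(160,160)),.056).round(3))
# overlay circle check
a=cv2.imread("pics/top0.png");b=cv2.imread("pics/scene0.png")
th=np.linspace(0,2*np.pi,60)
im=[]
for n,i,off,sz in(("top",a,(160,160),(100,140)),("scene",b,(150,230),(110,130))):
    P=(atz("top",px((260,196),5.5,(160,160)),.07)+atz("scene",px((272,188),5,(150,230)),.07))/2
    C=P+np.c_[.048*np.cos(th),.048*np.sin(th),0*th]
    q=proj(n,C);cr=cv2.resize(i[off[1]:off[1]+sz[0],off[0]:off[0]+sz[1]],None,fx=5,fy=5,interpolation=cv2.INTER_CUBIC)
    q=((q-off+.5)*5-.5).round().astype(int);cv2.polylines(cr,[q],True,(0,0,255),1)
    im.append(cr[:500,:390] if 0 else cv2.resize(cr,(400,400)))
cv2.imwrite("pics/ov.png",np.hstack(im))
E
```

```text
vial top [ 0.46280094 -0.33807151  0.052     ] [ 0.46052515 -0.33694156  0.052     ]
vial base T [ 0.46264536 -0.34017751  0.        ] scene [ 0.46091646 -0.34043178  0.        ]
green [ 0.41370593 -0.29353225  0.052     ] [ 0.41177373 -0.29371571  0.052     ]
turq [ 0.49185256 -0.3981572   0.052     ] [ 0.49008923 -0.39679481  0.052     ]
orange [ 0.50657994 -0.21819131  0.076     ] [ 0.5056439  -0.21876181  0.076     ]
pan [0.51259361 0.11237935 0.07      ] [0.51171485 0.11266248 0.07      ]
blue [ 0.45571211 -0.09002889  0.106     ]
[0.586 0.174 0.056]
[0.574 0.033 0.056]
[0.393 0.193 0.056]
[0.377 0.047 0.056]
```

View pics/ov.png

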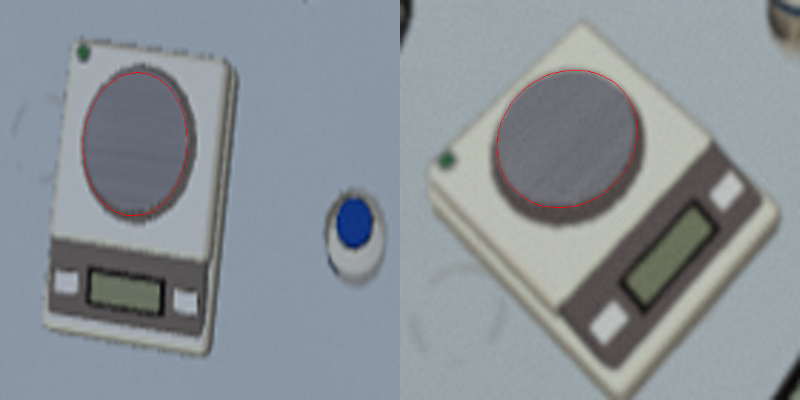

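Candidates in the top picture are the black-capped white vial (379,217), the green look-alike (362,236), the turquoise look-alike (401,206), the dropper bottle (334,198) and the reagent bottle (284,215). I choose the black cap on a translucent white body at (379,217). The crops confirm it, and both cameras put it at about (0.462, -0.338). The pan circle fits both pictures at (0.512, 0.1125). The look-alikes stand about 66 mm from the vial, so I'll turn the jaws crosswise to that line and open them only partly.

drive_tool(commands=[{"linear":[0,0,0],"dr":[0,0,-10.2],"jaw":0.3},{"linear":[0,0,0],"dr":[0,0,-10.2],"jaw":0.3},{"linear":[0,0,0],"dr":[0,0,-10.2],"jaw":0.3},{"linear":[0,0,0],"dr":[0,0,-10.2],"jaw":0.3},{"linear":[0,0,0],"dr":[0,0,-10.2],"jaw":0.3},{"linear":[0,0,0],"dr":[0,0,-10.2],"jaw":0.3},{"linear":[0,0,0],"dr":[0,0,-10.2],"jaw":0.3},{"linear":[0,0,0],"dr":[0,0,-10.2],"jaw":0.3}], force=25)

```text
clock: 1.1
tcp_pos: [0.2191, -0.6346, 0.2254]
orientation: [-1.942, -2.457, -0.007]
contact_force: [-0.8, 0.2, -0.1]
grip_width: 0.06
```

```bash
cat >> h.py <<'E'
def rel(target,yaw=None):
    from bench import monitor
    from scipy.spatial.transform import Rotation as Ro
    o=monitor.get_obs();R=Ro.from_rotvec(o["orientation"]).as_matrix()
    d=R.T@(np.array(target)-o["tcp_pos"])
    print("t",o["clock"],"tcp",o["tcp_pos"].round(4),"w",round(o["grip_width"],4),"F",o["contact_force"].round(2))
    print("yaw y",np.degrees(np.arctan2(R[1,1],R[0,1])).round(2),"z axis",R[:,2].round(4))
    print("tool shift",d.round(4),"level fix about tool xy deg",np.degrees(np.cross([0,0,1],R.T@[0,0,-1])).round(2))
    print("q",o["joints"].round(2))
E
python3 -c "
from h import *
rel((.462,-.338,.18))"
```

```text
t 1.1 tcp [ 0.2191 -0.6346  0.2254] w 0.06 F [-0.76  0.24 -0.07]
yaw y 13.34 z axis [-0.0049  0.0098 -0.9999]
tool shift [0.2321 0.3049 0.0472] level fix about tool xy deg [-0.14 -0.61  0.  ]
q [ 1.35  0.5  -0.29  1.54  0.15  1.13  1.26]
```

drive_tool(commands=[{"linear":[0.033,0.0436,0.005],"dr":[0,-0.3,0],"jaw":0.3},{"linear":[0.033,0.0436,0.005],"dr":[0,-0.3,0],"jaw":0.3},{"linear":[0.033,0.0436,0.005],"dr":[0,0,0],"jaw":0.3},{"linear":[0.033,0.0436,0.005],"dr":[0,0,0],"jaw":0.3},{"linear":[0.033,0.0436,0.005],"dr":[0,0,0],"jaw":0.3},{"linear":[0.033,0.0436,0.005],"dr":[0,0,0],"jaw":0.3},{"linear":[0.03,0.04,0.005],"dr":[0,0,0],"jaw":0.3},{"linear":[0,0,0],"dr":[0,0,0],"jaw":0.3}])

```text
clock: 2.1
tcp_pos: [0.4641, -0.3338, 0.1855]
orientation: [-1.946, -2.459, 0.002]
contact_force: [0.2, -0.3, 0.1]
grip_width: 0.0598
```

```bash
python3 -c "
from h import *
rel((.462,-.338,.18))"
```

```text
t 2.1 tcp [ 0.4641 -0.3338  0.1855] w 0.0598 F [ 0.18 -0.31  0.07]
yaw y 13.31 z axis [-0.0052  0.0028 -1.    ]
tool shift [-0.0036 -0.003   0.0055] level fix about tool xy deg [-0.25 -0.22  0.  ]
q [ 0.85  0.39 -0.42  1.83  0.19  0.97  0.58]
```

drive_tool(commands=[{"linear":[-0.0036,-0.003,0.04],"dr":[-0.2,-0.2,0],"jaw":0.3},{"linear":[0,0,0.04],"dr":[0,0,0],"jaw":0.3},{"linear":[0,0,0.01],"dr":[0,0,0],"jaw":0.3},{"linear":[0,0,0],"dr":[0,0,0],"jaw":0.3}])

```text
clock: 2.6
tcp_pos: [0.461, -0.3405, 0.0942]
orientation: [1.951, 2.462, -0.003]
contact_force: [-0.0, -0.4, 0.5]
grip_width: 0.06
```

Run:
```python
from h import *
rel((.462,-.338,.012))
a=viewer.grab_frame("scene")[110:220,280:390,::-1];b=viewer.grab_frame("top")[170:260,320:430,::-1]
cv2.imwrite("pics/d1.png",np.hstack([cv2.resize(a,(400,400),interpolation=2),cv2.resize(b,(400,400*90//110),interpolation=2).copy() if 0 else cv2.resize(b,(400,400),interpolation=2)]))
```

```text
t 2.6 tcp [ 0.461  -0.3405  0.0942] w 0.06 F [-0.02 -0.39  0.46]
yaw y 13.22 z axis [-9.e-04 -2.e-03 -1.e+00]
tool shift [0.0023 0.0017 0.0822] level fix about tool xy deg [-0.08  0.1   0.  ]
q [ 0.82  0.51 -0.38  1.9   0.26  0.79  0.53]
```

View pics/d1.png

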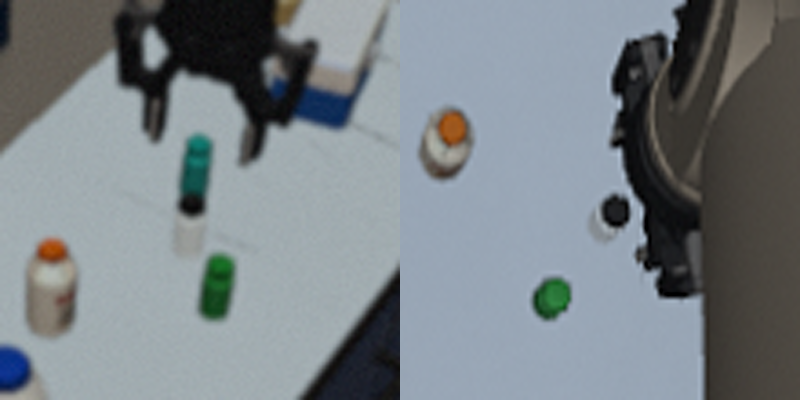

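Both views show the open fingers either side of the vial, above it and clear of the green and turquoise look-alikes. In the crop the fingertips are at about (152,135) and (250,158) with the cap at (190,205). I'll descend now.

drive_tool(commands=[{"linear":[0.0015,0.001,0.03],"dr":[0,0,0],"jaw":0.3},{"linear":[0,0,0.03],"dr":[0,0,0],"jaw":0.3},{"linear":[0,0,0.017],"dr":[0,0,0],"jaw":0.3},{"linear":[0,0,0],"dr":[0,0,0],"jaw":0.3}])

```text
clock: 3.2
tcp_pos: [0.4668, -0.3431, 0.0227]
orientation: [1.944, 2.45, -0.002]
contact_force: [0.9, -0.1, -0.5]
grip_width: 0.0596
```

Run:
```python
from h import *
rel((.462,-.3385,.012))
a=viewer.grab_frame("scene")[120:210,290:380,::-1]
cv2.imwrite("pics/d2.png",cv2.resize(a,(540,540),interpolation=2))
```

```text
t 3.2 tcp [ 0.4668 -0.3431  0.0227] w 0.0596 F [ 0.94 -0.07 -0.51]
yaw y 13.13 z axis [ 0.0102 -0.0101 -0.9999]
tool shift [ 0.0057 -0.0038  0.0106] level fix about tool xy deg [ 0.44  0.7  -0.  ]
q [ 0.78  0.61 -0.34  1.92  0.33  0.64  0.47]
```

View pics/d2.png

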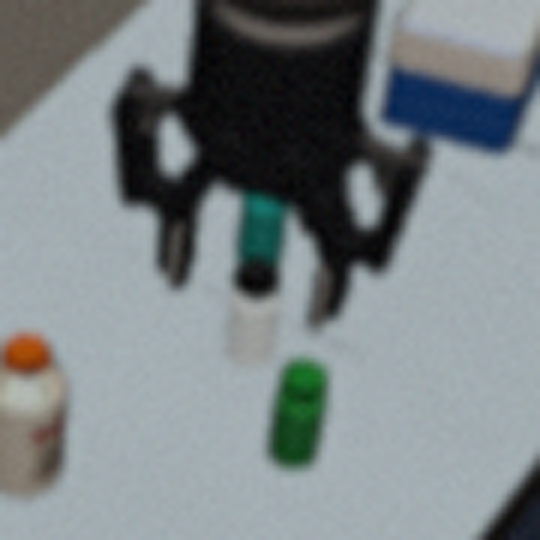

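drive_tool(commands=[{"linear":[0.0057,-0.0038,0.001],"dr":[0.4,0.7,0],"jaw":0.3},{"linear":[0,0,0],"dr":[0,0,0],"jaw":0.3}])

```text
clock: 3.5
tcp_pos: [0.4633, -0.3391, 0.0244]
orientation: [1.951, 2.458, 0.002]
contact_force: [-0.9, -0.2, -0.8]
grip_width: 0.0598
```

```bash
python3 -c "
from h import *
rel((.462,-.3385,.012))"
```

```text
t 3.5 tcp [ 0.4633 -0.3391  0.0244] w 0.0598 F [-0.85 -0.19 -0.8 ]
yaw y 13.12 z axis [ 0.0037 -0.0016 -1.    ]
tool shift [ 0.0009 -0.0011  0.0124] level fix about tool xy deg [ 0.19  0.14 -0.  ]
q [ 0.79  0.61 -0.34  1.93  0.32  0.65  0.47]
```

drive_tool(commands=[{"linear":[0.002,-0.0015,0.007],"dr":[0.2,0.2,0],"jaw":0.3},{"linear":[0.001,-0.001,0.007],"dr":[0.1,0.1,0],"jaw":0.3}])

```text
clock: 3.75
tcp_pos: [0.4607, -0.3373, 0.0109]
orientation: [-1.953, -2.459, -0.0]
contact_force: [-0.6, 0.7, 0.1]
grip_width: 0.06
```

Run:
```python
from h import *
rel((.462,-.3385,.012))
a=viewer.grab_frame("scene")[120:210,290:380,::-1]
cv2.imwrite("pics/d3.png",cv2.resize(a,(540,540),interpolation=2))
```

```text
t 3.75 tcp [ 0.4607 -0.3373  0.0109] w 0.06 F [-0.57  0.71  0.06]
yaw y 13.1 z axis [-9.0e-04  1.1e-03 -1.0e+00]
tool shift [-0.0015  0.0009 -0.0011] level fix about tool xy deg [-0.04 -0.07  0.  ]
q [ 0.78  0.63 -0.33  1.94  0.33  0.63  0.46]
```

View pics/d3.png

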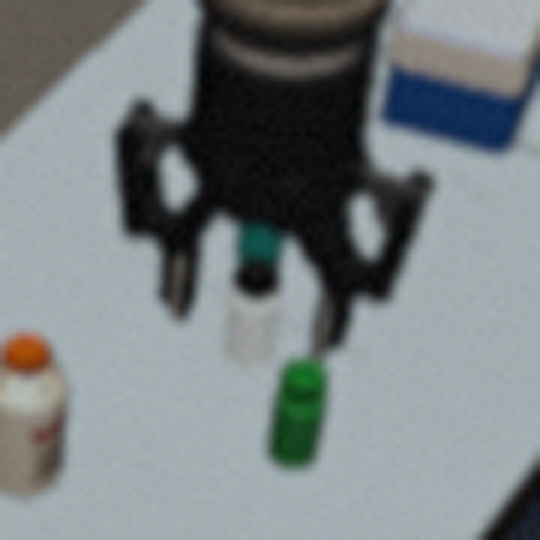

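The vial at (252,325) is midway between the fingertips (180,315) and (325,350). I'll close with 25 N.

drive_tool(commands=[{"linear":[-0.001,0.0006,0],"dr":[0,0,0],"jaw":0.5},{"linear":[0,0,0],"dr":[0,0,0],"jaw":0.7},{"linear":[0,0,0],"dr":[0,0,0],"jaw":0.9},{"linear":[0,0,0],"dr":[0,0,0],"jaw":1},{"linear":[0,0,0],"dr":[0,0,0],"jaw":1},{"linear":[0,0,0],"dr":[0,0,0],"jaw":1}], force=25)

```text
clock: 4.55
tcp_pos: [0.4608, -0.3376, 0.0096]
orientation: [-1.951, -2.458, -0.0]
contact_force: [-0.6, -0.4, 0.2]
grip_width: 0.0219
```

Run:
```python
from h import *
rel((.462,-.3385,.19))
a=viewer.grab_frame("scene")[120:210,290:380,::-1]
cv2.imwrite("pics/d4.png",cv2.resize(a,(540,540),interpolation=2))
```

```text
t 4.55 tcp [ 0.4608 -0.3376  0.0096] w 0.0219 F [-0.64 -0.41  0.22]
yaw y 13.11 z axis [-0.0028  0.0024 -1.    ]
tool shift [-0.0006  0.0005 -0.1804] level fix about tool xy deg [-0.12 -0.17  0.  ]
q [ 0.78  0.63 -0.33  1.93  0.33  0.63  0.47]
```

View pics/d4.png

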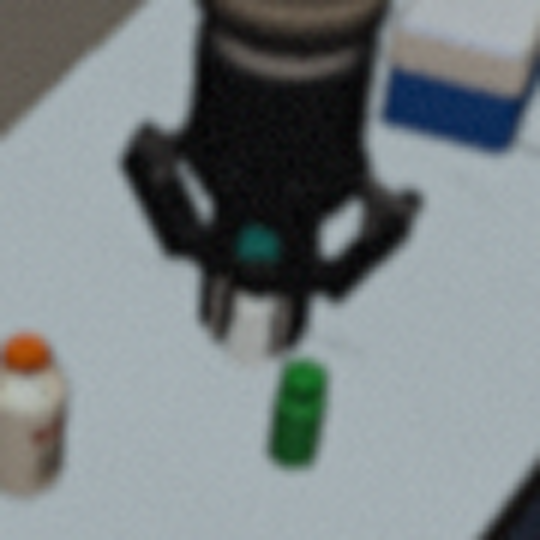

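The vial is held between the pads at 22 mm, and its lower end shows at (255,350). Lifting.

drive_tool(commands=[{"linear":[0,0,-0.02],"dr":[0,0,0],"jaw":1},{"linear":[0,0,-0.04],"dr":[0,0,0],"jaw":1},{"linear":[0,0,-0.04],"dr":[0,0,0],"jaw":1},{"linear":[0,0,-0.04],"dr":[0,0,0],"jaw":1},{"linear":[0,0,-0.04],"dr":[0,0,0],"jaw":1},{"linear":[0,0,0],"dr":[0,0,0],"jaw":1}])

```text
clock: 5.35
tcp_pos: [0.4622, -0.3378, 0.2023]
orientation: [1.951, 2.461, 0.001]
contact_force: [0.3, -0.1, -0.7]
grip_width: 0.0222
```

Run:
```python
from h import *
rel((.512,.1125,.19))
a=viewer.grab_frame("scene")[80:210,270:400,::-1]
cv2.imwrite("pics/d5.png",cv2.resize(a,(540,540),interpolation=2))
```

```text
t 5.35 tcp [ 0.4622 -0.3378  0.2023] w 0.0222 F [ 0.31 -0.11 -0.73]
yaw y 13.18 z axis [ 0.0012 -0.     -1.    ]
tool shift [0.4271 0.1512 0.0124] level fix about tool xy deg [ 0.06  0.02 -0.  ]
q [ 0.86  0.37 -0.43  1.81  0.18  0.99  0.59]
```

View pics/d5.png

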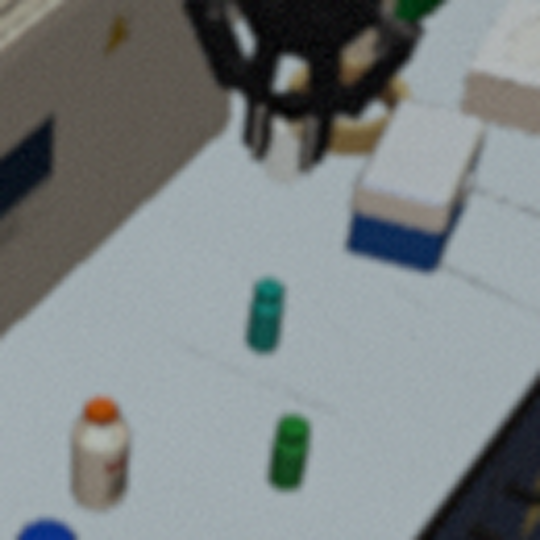

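The vial is held, hanging upright at about (285,160) in the crop. The look-alikes have not moved. Next I carry it over to the pan.

drive_tool(commands=[{"linear":[0.03,0.0106,0],"dr":[0,0,0],"jaw":1},{"linear":[0.045,0.016,0],"dr":[0,0,0],"jaw":1},{"linear":[0.045,0.016,0],"dr":[0,0,0],"jaw":1},{"linear":[0.045,0.016,0],"dr":[0,0,0],"jaw":1},{"linear":[0.045,0.016,0],"dr":[0,0,0],"jaw":1},{"linear":[0.045,0.016,0],"dr":[0,0,0],"jaw":1},{"linear":[0.045,0.016,0],"dr":[0,0,0],"jaw":1},{"linear":[0.045,0.016,0],"dr":[0,0,0],"jaw":1}])

```text
clock: 6.4
tcp_pos: [0.4969, 0.0332, 0.1963]
orientation: [-1.956, -2.444, 0.01]
contact_force: [0.4, -0.0, -1.0]
grip_width: 0.0217
```

Run:
```python
from h import *
rel((.512,.1125,.19))
```

```text
t 6.4 tcp [0.4969 0.0332 0.1963] w 0.0217 F [ 0.44 -0.02 -0.98]
yaw y 12.68 z axis [-0.0127  0.0019 -0.9999]
tool shift [0.0741 0.0322 0.0063] level fix about tool xy deg [-0.69 -0.27  0.  ]
q [ 0.33  0.29 -0.61  1.97  0.2   0.95 -0.16]
```

drive_tool(commands=[{"linear":[0.035,0.016,0],"dr":[-0.3,-0.2,0],"jaw":1},{"linear":[0.03,0.013,0],"dr":[-0.2,0,0],"jaw":1},{"linear":[0.005,0.002,0],"dr":[0,0,0],"jaw":1},{"linear":[0,0,0],"dr":[0,0,0],"jaw":1}])

```text
clock: 6.9
tcp_pos: [0.5084, 0.1138, 0.1937]
orientation: [-1.948, -2.455, 0.009]
contact_force: [0.5, -0.4, -0.8]
grip_width: 0.0218
```

Run:
```python
from h import *
rel((.512,.1125,.12))
```

```text
t 6.9 tcp [0.5084 0.1138 0.1937] w 0.0218 F [ 0.46 -0.44 -0.81]
yaw y 13.12 z axis [-9.6e-03  2.0e-04 -1.0e+00]
tool shift [-0.0023  0.0039  0.0737] level fix about tool xy deg [-0.53 -0.14  0.  ]
q [ 0.19  0.34 -0.64  1.92  0.24  0.97 -0.33]
```

drive_tool(commands=[{"linear":[-0.002,0.004,0.03],"dr":[-0.5,-0.1,0],"jaw":1},{"linear":[0,0,0.03],"dr":[0,0,0],"jaw":1},{"linear":[0,0,0.01],"dr":[0,0,0],"jaw":1},{"linear":[0,0,0],"dr":[0,0,0],"jaw":1}])

```text
clock: 7.4
tcp_pos: [0.5125, 0.1064, 0.1219]
orientation: [1.962, 2.453, -0.005]
contact_force: [-0.9, -0.7, 1.0]
grip_width: 0.0221
```

Run:
```python
from h import *
rel((.512,.1125,.081))
a=viewer.grab_frame("scene")[200:330,150:280,::-1];b=viewer.grab_frame("top")[150:260,160:270,::-1]
cv2.imwrite("pics/e1.png",np.hstack([cv2.resize(a,(400,400),interpolation=2),cv2.resize(b,(400,400),interpolation=2)]))
```

```text
t 7.4 tcp [0.5125 0.1064 0.1219] w 0.0221 F [-0.86 -0.7   1.03]
yaw y 12.7 z axis [-0.0013 -0.0031 -1.    ]
tool shift [0.0062 0.0009 0.0409] level fix about tool xy deg [-0.11  0.16  0.  ]
q [ 0.15  0.43 -0.59  1.98  0.33  0.82 -0.4 ]
```

View pics/e1.png

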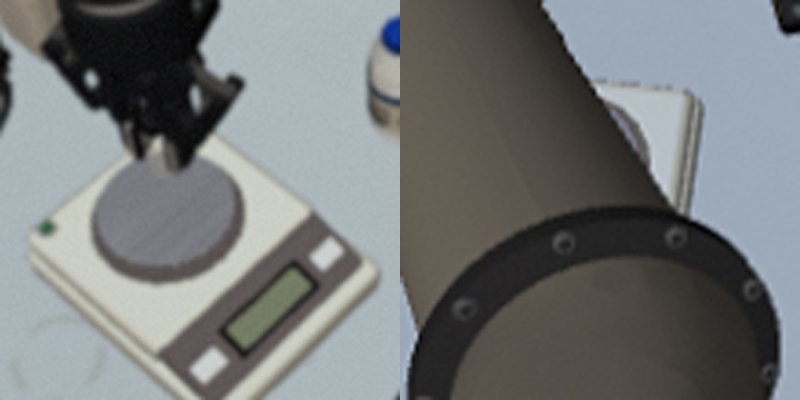

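The scene view shows the vial held above the pan, with its lower end at about (165,168) in the crop. The top view is blocked by the arm. I'll go lower and correct the y offset.

drive_tool(commands=[{"linear":[0.006,0.001,0.015],"dr":[-0.1,0.2,0],"jaw":1},{"linear":[0,0,0.01],"dr":[0,0,0],"jaw":1},{"linear":[0,0,0.002],"dr":[0,0,0],"jaw":1}])

```text
clock: 7.88
tcp_pos: [0.514, 0.1137, 0.0957]
orientation: [1.96, 2.452, 0.007]
contact_force: [0.6, -0.1, -0.8]
grip_width: 0.0217
```

Run:
```python
from h import *
rel((.512,.1125,.08))
```

```text
t 7.875 tcp [0.514  0.1137 0.0957] w 0.0217 F [ 0.61 -0.08 -0.83]
yaw y 12.7 z axis [ 0.0048  0.0021 -1.    ]
tool shift [-0.0008 -0.0023  0.0157] level fix about tool xy deg [ 0.29 -0.05  0.  ]
q [ 0.13  0.47 -0.57  2.    0.36  0.77 -0.44]
```

drive_tool(commands=[{"linear":[-0.0008,-0.0023,0.004],"dr":[0.3,0,0],"jaw":1},{"linear":[0,0,0.004],"dr":[0,0,0],"jaw":1},{"linear":[0,0,0.002],"dr":[0,0,0],"jaw":1}])

```text
clock: 8.25
tcp_pos: [0.512, 0.1126, 0.0852]
orientation: [-1.961, -2.453, -0.001]
contact_force: [0.1, 0.2, 0.3]
grip_width: 0.0219
```

Run:
```python
from h import *
rel((.512,.1125,.08))
a=viewer.grab_frame("scene")[200:310,150:260,::-1]
cv2.imwrite("pics/e2.png",cv2.resize(a,(550,550),interpolation=2))
rel((.512,.1125,.08))
```

```text
t 8.25 tcp [0.512  0.1126 0.0852] w 0.0219 F [0.08 0.22 0.33]
yaw y 12.72 z axis [-5.e-04  9.e-04 -1.e+00]
tool shift [-0.0001  0.      0.0052] level fix about tool xy deg [-0.02 -0.06  0.  ]
q [ 0.12  0.49 -0.57  2.01  0.38  0.75 -0.45]
t 8.3 tcp [0.5119 0.1125 0.085 ] w 0.0221 F [ 0.76  0.03 -0.53]
yaw y 12.72 z axis [-8.e-04  8.e-04 -1.e+00]
tool shift [-0.      0.0001  0.005 ] level fix about tool xy deg [-0.03 -0.05  0.  ]
q [ 0.12  0.49 -0.57  2.01  0.38  0.75 -0.45]
```

View pics/e2.png

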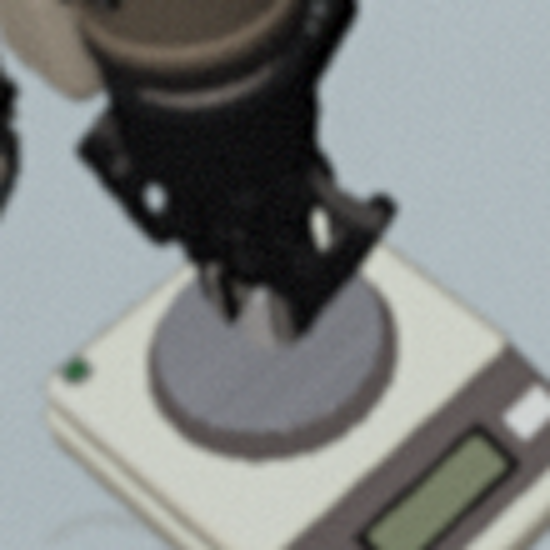

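drive_tool(commands=[{"linear":[0,0,0.003],"dr":[0,0,0],"jaw":1},{"linear":[0,0,0.0025],"dr":[0,0,0],"jaw":1}])

```text
clock: 8.55
tcp_pos: [0.5121, 0.1125, 0.0795]
orientation: [-1.961, -2.453, -0.001]
contact_force: [-0.2, 0.1, -0.2]
grip_width: 0.0219
```

Run:
```python
from h import *
rel((.512,.1125,.0785))
```

```text
t 8.55 tcp [0.5121 0.1125 0.0795] w 0.0219 F [-0.19  0.05 -0.18]
yaw y 12.72 z axis [-2.e-04  9.e-04 -1.e+00]
tool shift [-0.     -0.0001  0.001 ] level fix about tool xy deg [ 0.   -0.05  0.  ]
q [ 0.11  0.5  -0.56  2.01  0.38  0.74 -0.46]
```

drive_tool(commands=[{"linear":[0,0,0.001],"dr":[0,0,0],"jaw":1},{"linear":[0,0,0.0005],"dr":[0,0,0],"jaw":1}])

```text
clock: 8.8
tcp_pos: [0.5121, 0.1126, 0.0779]
orientation: [-1.961, -2.453, -0.001]
contact_force: [-0.2, -0.8, 0.8]
grip_width: 0.022
```

Run:
```python
from h import *
rel((.512,.1125,.0785))
f=[]
from bench import monitor
for i in range(3):
    a=viewer.grab_frame("scene");f.append(monitor.get_obs()["contact_force"][2])
print(np.round(f,2))
cv2.imwrite("pics/e3.png",cv2.resize(a[200:310,150:260,::-1],(550,550),interpolation=2))
```

```text
t 8.8 tcp [0.5121 0.1126 0.0779] w 0.022 F [-0.25 -0.79  0.83]
yaw y 12.72 z axis [-2.e-04  9.e-04 -1.e+00]
tool shift [-0.     -0.0001 -0.0006] level fix about tool xy deg [ 0.   -0.05  0.  ]
q [ 0.11  0.5  -0.56  2.01  0.39  0.74 -0.46]
[0.96 0.97 0.52]
```

View pics/e3.png

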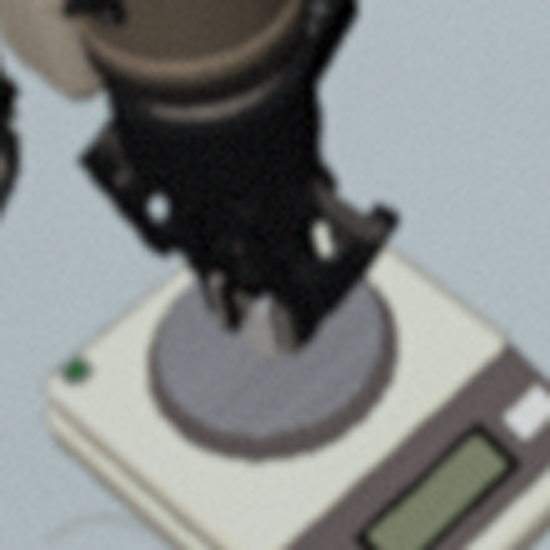

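The force is now steady at about 1 N upward with the TCP at 0.078, as expected for light contact with the pan. I'll open the jaws slowly.

drive_tool(commands=[{"linear":[0,0,0],"dr":[0,0,0],"jaw":0.72},{"linear":[0,0,0],"dr":[0,0,0],"jaw":0.68},{"linear":[0,0,0],"dr":[0,0,0],"jaw":0.6},{"linear":[0,0,0],"dr":[0,0,0],"jaw":0.5},{"linear":[0,0,0],"dr":[0,0,0],"jaw":0.4},{"linear":[0,0,0],"dr":[0,0,0],"jaw":0.4}])

```text
clock: 9.7
tcp_pos: [0.5123, 0.1126, 0.0781]
orientation: [-1.962, -2.454, -0.002]
contact_force: [0.0, 0.5, 0.5]
grip_width: 0.0515
```

Run:
```python
from h import *
rel((.512,.1125,.2))
a=viewer.grab_frame("scene")
cv2.imwrite("pics/e4.png",cv2.resize(a[200:310,150:260,::-1],(550,550),interpolation=2))
```

```text
t 9.7 tcp [0.5123 0.1126 0.0781] w 0.0515 F [0.04 0.49 0.5 ]
yaw y 12.72 z axis [ 4.0e-04  1.1e-03 -1.0e+00]
tool shift [ 1.000e-04 -3.000e-04 -1.219e-01] level fix about tool xy deg [ 0.04 -0.06  0.  ]
q [ 0.11  0.5  -0.56  2.01  0.39  0.74 -0.46]
```

View pics/e4.png

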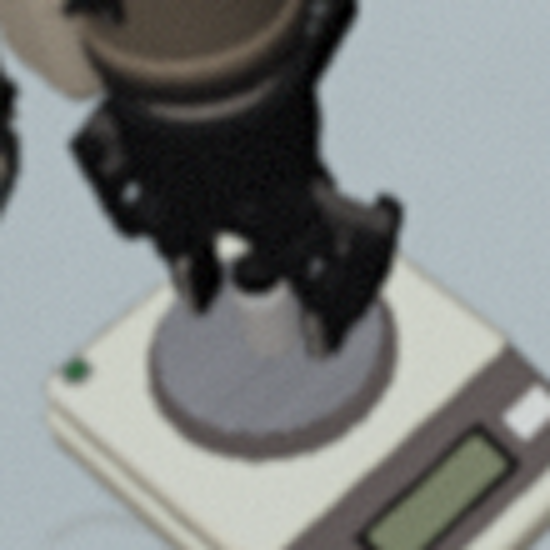

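The vial stands free on the pan between the open fingers (cap at (258,270), foot at (270,350)). I'll lift straight up, slowly at first.

drive_tool(commands=[{"linear":[0,0,-0.01],"dr":[0,0,0],"jaw":0.4},{"linear":[0,0,-0.015],"dr":[0,0,0],"jaw":0.4},{"linear":[0,0,-0.015],"dr":[0,0,0],"jaw":0.4}])

```text
clock: 10.12
tcp_pos: [0.5119, 0.1126, 0.1201]
orientation: [-1.96, -2.453, -0.0]
contact_force: [-0.2, 0.0, -0.4]
grip_width: 0.0514
```

Run:
```python
from h import *
rel((.512,.1125,.2))
```

```text
t 10.125 tcp [0.5119 0.1126 0.1201] w 0.0514 F [-0.19  0.05 -0.37]
yaw y 12.74 z axis [-0.001  0.001 -1.   ]
tool shift [-0.      0.0001 -0.0799] level fix about tool xy deg [-0.05 -0.07  0.  ]
q [ 0.15  0.44 -0.59  1.98  0.33  0.82 -0.41]
```

drive_tool(commands=[{"linear":[0,0,-0.04],"dr":[0,0,0],"jaw":0.4},{"linear":[0,0,-0.04],"dr":[0,0,0],"jaw":0.4},{"linear":[0,0,-0.04],"dr":[0,0,0],"jaw":0.4},{"linear":[-0.045,-0.01,0],"dr":[0,0,0],"jaw":0.4},{"linear":[-0.045,-0.01,0],"dr":[0,0,0],"jaw":0.4},{"linear":[-0.045,-0.01,0],"dr":[0,0,0],"jaw":0.4},{"linear":[-0.045,-0.01,0],"dr":[0,0,0],"jaw":0.4},{"linear":[-0.045,-0.01,0],"dr":[0,0,0],"jaw":0.4}])

```text
clock: 11.12
tcp_pos: [0.5157, -0.1181, 0.2562]
orientation: [1.941, 2.458, 0.017]
contact_force: [1.5, 0.9, 0.5]
grip_width: 0.0513
```

Run:
```python
from h import *
rel((.512,.1125,.2))
a=viewer.grab_frame("scene")[:,:,::-1];b=viewer.grab_frame("top")[:,:,::-1]
cv2.imwrite("pics/f_s.png",a);cv2.imwrite("pics/f_t.png",b)
cv2.imwrite("pics/f1.png",np.hstack([cv2.resize(a[215:325,150:260],(400,400),interpolation=2),cv2.resize(b[150:230,170:250],(400,400),interpolation=2)]))
```

```text
t 11.125 tcp [ 0.5157 -0.1181  0.2562] w 0.0513 F [1.48 0.86 0.45]
yaw y 13.39 z axis [ 0.0143  0.0027 -0.9999]
tool shift [0.2253 0.049  0.0568] level fix about tool xy deg [ 0.83  0.04 -0.  ]
q [ 0.57  0.25 -0.54  1.85  0.14  1.06  0.21]
```

View pics/f1.png

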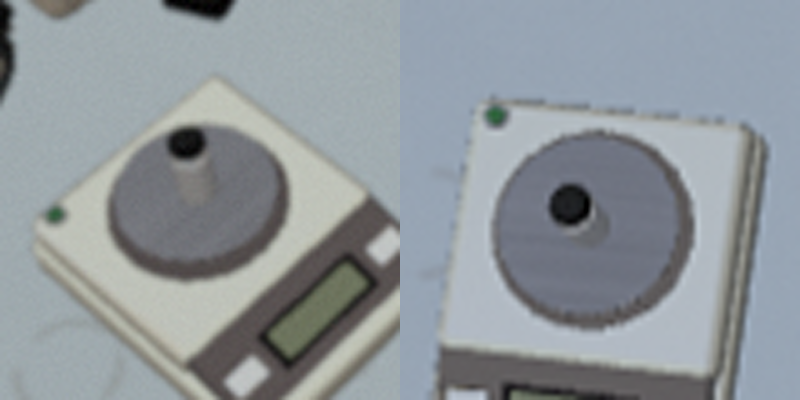

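View pics/f_t.png

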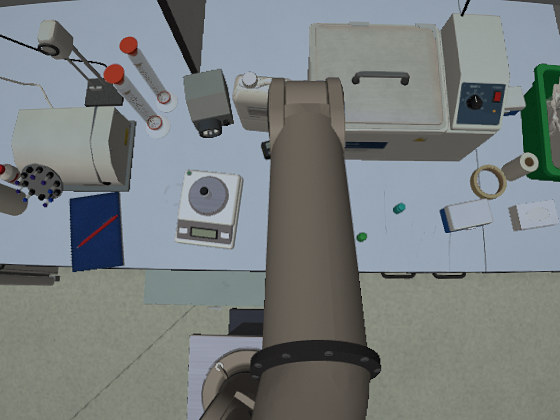

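View pics/f_s.png

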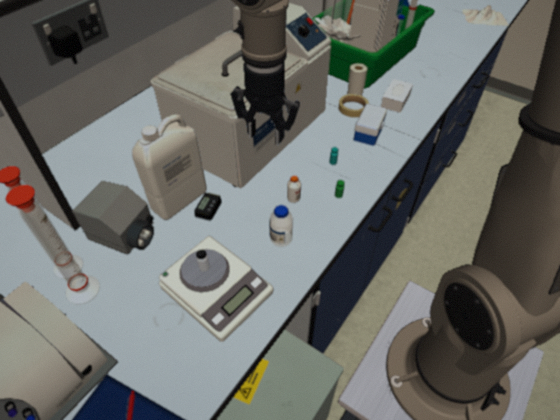

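Run:
```python
from h import *
P=np.array([.5122,.1125])
v=[atz("top",px((170,204),5,(170,150)),.1215)[:2],atz("scene",px((187,141),400/110,(150,215)),.1215)[:2]]
print(np.array(v).round(4),((np.array(v)-P)*1000).round(1))
# tilt check: expected foot (front-lowest) pixel for upright
for n,s,o in(("top",5,(170,150)),("scene",400/110,(150,215))):
    print(n,((proj(n,[[*np.mean(v,0),.0695],[*np.mean(v,0),.1215]])-o+.5)*s-.5).round(0))
```

```text
[[0.5133 0.1098]
 [0.5101 0.1129]] [[ 1.1 -2.7]
 [-2.1  0.4]]
top [[188. 230.]
 [167. 207.]]
scene [[199. 190.]
 [187. 138.]]
```

The vial stands upright within about 2 mm of the pan's middle. Both bottles are still where they were in the scene picture ((294,189) and (282,225)), and the look-alikes have not moved.

```bash
python3 -c "
from bench import job
print(job.hand_in())"
```

```text
the job is handed in; nothing more can be done
None
```

The black-capped glass vial is standing upright on the middle of the balance's pan, released, and the job is handed in at about 11 s. I gripped it with 25 N, carried it over, lowered it until the measured force was about 1 N, opened the jaws slowly and lifted away.

**Last checks:** the arm was clear of everything. Averaging both cameras, the vial is about 1.5 mm off the pan's middle. The cameras disagree by about 4 mm (top (+1.1, -2.7) mm, scene (-2.1, +0.4) mm), which is near their calibration error. In the scene picture both bottles and the green and turquoise look-alikes were where they started. In the top picture the arm hid the bottles, so that rests on the scene view alone. The pan force is inferred from the wrist force and how far the tool went down, not measured at the pan.

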